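# Move the battery from the charging dock to the photo printer

## Task

The charged battery is locked down in the charging dock. Press it to release its push-push catch so that it pops up by itself, lift it out, put it upright in the well of the portable photo printer and press it gently until its catch locks and it stays down, never forcing it and leaving the other things on the bench where they are.

Things in the scene. Friction and masses are not known exactly. Their poses are not given: they have to be found in the camera images.
- battery: Light grey battery block, 44 mm (its x) by 28 mm (its y) by 66 mm tall (its z), 0.13 to 0.2 kg, alike both ways round about z. Origin: centre of its underside, z up. Starts locked down in the dock, its top standing 10 to 14 mm above the dock's top face; it is meant to be gripped, across its 28 mm width, once it has popped up.
- dock: Charging dock, fixed: narrow grey block, about 100 x 49 mm and 80 mm tall, on a 112 x 84 mm black foot, with one well in its top. Origin: on the bench below the well's centre; z up; the longer solid part lies to its +x.
- dock_well (a point): Centre of the dock well's mouth, level with the top face (80 mm up), axes of the dock. Well 49 mm (x) by 33 mm (y), with a black 45-degree funnel 6 mm wide and deep at the mouth. Catch: press the battery 5 to 6 mm below its locked height (hard stop at 7 mm) and let go: it rises and stands 31 mm above the top face. Pressed down so far again, it locks again.
- printer: Portable photo printer, fixed: wide white body, about 125 mm (x) by 152 mm (y), 80 mm tall, with a paper slot and a print at its front (-x) and one battery well in its top, with a funnel and size like the dock's. Origin: on the bench below the well's centre; z up. Ramming the battery against printer or dock with more than 60 N is forcing it.
- printer_well (a point): Centre of the printer well's mouth, level with the top face (80 mm up), axes of the printer. Starts empty, carriage up: a battery put in stands 31 mm above the top face. The catch trips when pressed in 18 to 30 mm (it differs: feel for the hard stop 1 to 2 mm further, where the force climbs steeply); let go, it rises 4 to 7 mm and stays locked. Let go too early, or pressed again, it pops up.
- pulley: Bystander: loose aluminium drive pulley, 68 mm across, 26 mm tall, lying on the bench. Origin: centre of its underside.
- jar: Bystander: small clear jar with a cap, 48 mm across, 60 mm tall, standing. Origin: centre of its underside.
- screwdriver: Bystander: screwdriver lying on the bench along its own x axis. Origin: under its middle.
- dock_carriage: Sprung steel plate, 46 x 30 mm, in the dock's well, on which the battery stands. Origin: centre of its top; 35 mm below the dock's top face when up. Its spring pushes back with 5 N (up) to 10 N (bottom). Pressing the battery on it with more than 30 N is forcing it.
- printer_carriage: Sprung steel plate, 46 x 30 mm, in the printer's well, on which the battery stands. Origin: centre of its top; 35 mm below the printer's top face when up. Its spring pushes back with 5 N (up) to 10 N (bottom). Pressing the battery on it with more than 30 N is forcing it.
Not all that is in view belongs to the job. What is meant by the battery is not purple, and is the smaller of those in its own colour.

How it is judged:
By the outcome, as a careful person would: the job done as asked, in the order asked, and still so for the second after the job is handed in, with the robot touching nothing.
It also fails if it takes over 72 s, if anything falls off the work surface, if the arm or the gripper's body presses on something with over 40 N, if the wrist force passes 120 N, or if a joint passes its speed limit or range.

## Robot

A 7-joint arm with a two-finger parallel gripper is mounted at the origin on the work surface. World frame = base frame: x ahead of the robot, y to its left, z up, the work surface at z = 0. Lengths are in mm, angles in rad, forces in N, time in s.
With the tool pointing down it reaches from about 400 to 875 mm from the base axis. Payload 4.4 kg.
Tool frame: the origin (TCP) lies midway between the tips of the shut fingers; the grasp point (between the pads) lies 19 mm behind it; z points along the fingers, y is the direction in which the jaws open and shut (so a half turn about z gives the same grasp; the last joint's range is limited). The gripper opens to 85 mm and grips with 20 to 120 N. Pads are 22 mm wide; open, the fingers measure 114 mm over their backs; the gripper's body (76 mm by 85 mm) begins 54 mm behind the grasp point. The pads swing forward as they close: fully open they stand 13 mm farther back than shut.
Start: joints at [1.072, 0.628, 0.038, 1.517, -0.027, 0.996, -0.02], TCP at [272.648, -590.069, 204.913] pointing down, gripper open.
Joint ranges: [-3.06, 3.06], [-0.37, 2.12], [-1.25, 1.32], [0.18, 2.47], [-1.1, 4.24], [0.23, 1.98], [-2.94, 2.94]. Speed limits (rad/s): [2.57, 2.57, 3.14, 3.14, 3.14, 3.14, 3.14].

## Interface

Orientations are given as [roll, pitch, yaw] about the fixed x, y, z axes, in that order (R = Rz(yaw) Ry(pitch) Rx(roll)).
In Python, from cell import * gives the robot as it stands. The module is installed in compiled form; this text tells all that it offers.
- The arm moves only by the tool move_arm, never from a script. Its argument "series" is a list of rows, each a list of 2 entries, a list of its own where there are three numbers: the shift along the tool's x, y, z in m, then the turn about the tool's z in rad. In form: [[[x, y, z], yaw], ...]. A call has 1 to 5 rows; each row is the pose to reach, as a shift and turn from the pose measured when the call began, along the tool's axes at that moment; what a row does not reach only later rows make up. A row lasts 1/8 s, in which the tool goes at most 62.5 mm and 10.7 degrees, less where a joint would pass 70% of its speed; a pose out of reach is approached as far as the arm can. A call with a gripper value outside its range is refused whole. "claw" is the opening, from 0 (shut) to 1 (fully open), set as the call begins (left out, the last holds). The fingers move at their own pace and stop on an object; the grip force is fixed at half the most. Time passes only in rows, so rows that repeat a pose let the fingers close. It gives the time, the measured TCP pose, the force and the opening at its end, in the units of the state.
- read_state(): the state, without advancing time (a new reading comes with each control period).
- get_image(name): name is "scene" or "side" or "wrist"; returns the picture (400x640x3 uint8, blue, green, red); there is no depth.
- camera_model(name): a dict with "fov_y" (degrees; the focal length in pixels is half the picture's height over the tangent of half this angle, whatever the lens; pixels are square), "cx", "cy" (the principal point, pixels), "pose" (4x4, takes a point from camera to world coordinates); the wrist camera has in their place "tool_from_camera" (4x4, takes a point from camera to tool coordinates, whose origin is the TCP and whose axes are the flange's). Camera axes: x right, y down, z forward; pixel columns grow to the right and rows downward; lengths in mm; the calibration is good to about 2 mm. A picture is of the moment at which its call begins: read the wrist's pose just before it. camera_model takes no time and is no camera call.
- finish_job(): hands the job in, once; it reports no verdict.
The state is a dict: "clock": time; "qpos": joint angles; "qd": joint speeds; "tau": joint torques, N m; "eef_pos": TCP position; "tool_rot": TCP orientation; "force": force on the tool from outside, world axes, zero at the start; "torque": the same for the moment, N m; "width": finger opening in mm.
Only numpy, scipy, OpenCV 4.12 (cv2) and the standard library are available. Lean on these libraries where they do the work, as an engineer would, in place of code of your own. Each camera call takes 0.05 s, during which the arm holds its last target. There are 200 camera calls.

## Working session

There is one attempt and no reset: what is moved stays moved. The work goes in short steps, Python scripts to look and compute and a tool call to move; the robot and the scene stay as the last step left them, time stands still between calls to the robot, and variables do not carry over. Pictures are saved under pics/ and viewed, about 8 in all and at most 12, crops included, and the job is handed in when it is done.

Besides the shell and the picture viewer there is one more tool, called after ">>>" in YAML: its name, and indented under it one key for each argument. move_arm: Moves the arm, as the interface text tells. Its arguments: {"type":"object","properties":{"series":{"type":"array"},"claw":{"type":"number"}},"required":["series"]}

```bash
mkdir -p pics; python3 - <<'E'
from cell import *
import cv2,numpy as np
print(read_state())
for n in("scene","side","wrist"):
    cv2.imwrite(f"pics/{n}0.png",get_image(n)); print(n,camera_model(n))
E
```

```text
{'clock': 0.0, 'qpos': array([ 1.07220251,  0.62932436,  0.03844569,  1.51834128, -0.02703556,
        0.99628965, -0.0199909 ]), 'qd': array([-0.00082855,  0.00117525, -0.00014148,  0.0001588 , -0.00011312,
        0.00167476, -0.00062912]), 'tau': array([-1.09138044e-03, -5.63395715e+01,  1.22622952e+00, -1.93442935e+01,
        1.10937614e-02,  1.05314990e-02,  1.90301773e-05]), 'eef_pos': array([ 272.37601842, -589.45865335,  204.01183179]), 'tool_rot': array([-3.13974765e+00, -5.01108044e-06,  4.32781134e-01]), 'force': array([ 0.10407781, -0.07547451,  0.48223885]), 'torque': array([-0.00979732,  0.02737863, -0.00699022]), 'width': 85.61137536377183}
scene {'fov_y': 53.89455954379199, 'cx': 323.79311995086664, 'cy': 198.0114731114041, 'pose': array([[-5.65407990e-01,  6.54478731e-01, -5.01967524e-01,
         1.01287967e+03],
       [ 8.24709616e-01,  4.58149109e-01, -3.31592286e-01,
         3.06273866e+02],
       [ 1.29558755e-02, -6.01462372e-01, -7.98796069e-01,
         6.97363485e+02],
       [ 0.00000000e+00,  0.00000000e+00,  0.00000000e+00,
         1.00000000e+00]])}
[... 186 characters left out ...]
  [-2.31782808e-01,  6.98694610e-01, -6.76832750e-01,
         8.15871546e+02],
       [ 1.40133767e-02, -6.93310108e-01, -7.20503101e-01,
         9.13777997e+02],
       [ 0.00000000e+00,  0.00000000e+00,  0.00000000e+00,
         1.00000000e+00]])}
wrist {'fov_y': 64.10312503202857, 'cx': 316.76815233108647, 'cy': 201.17973068527124, 'tool_from_camera': array([[-6.53043740e-05, -9.57381199e-01, -2.88827347e-01,
         7.48519886e+01],
       [ 9.99999983e-01, -1.32415473e-05, -1.82209770e-04,
        -6.77256554e-01],
       [ 1.70619687e-04, -2.88827354e-01,  9.57381183e-01,
        -1.69498206e+02],
       [ 0.00000000e+00,  0.00000000e+00,  0.00000000e+00,
         1.00000000e+00]])}
```

View pics/scene0.png

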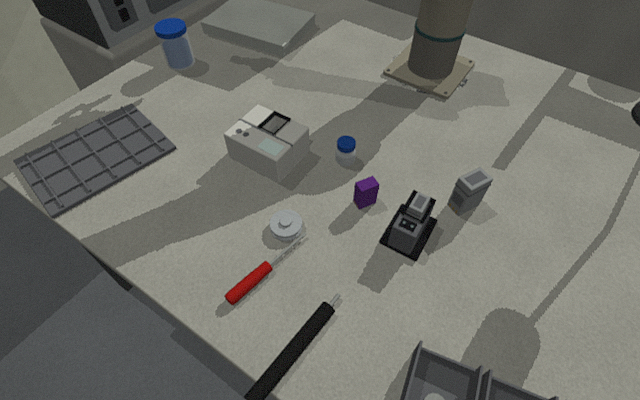

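View pics/side0.png

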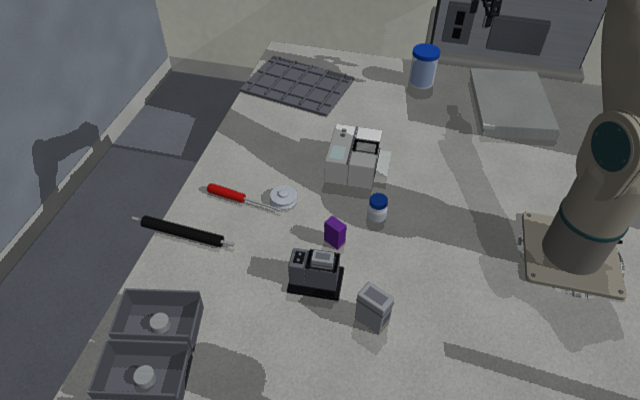

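The scene view shows three battery-like blocks: purple (366,192), a larger light-grey one standing free (470,190), and a smaller light-grey one in the dock (420,203). The one in the dock fits, being not purple and the smaller of the grey pair. The printer is at (268,140). I'll confirm this in enlarged crops.

```bash
python3 - <<'E'
import cv2,numpy as np
a=cv2.imread("pics/scene0.png");b=cv2.imread("pics/side0.png")
def c(im,x,y,w,h,s):return cv2.resize(im[y:y+h,x:x+w],None,fx=s,fy=s,interpolation=cv2.INTER_CUBIC)
# left: printer, right: dock ; rows: scene, side
o=np.vstack([np.hstack([c(a,220,100,100,75,4),c(a,370,185,100,75,4)]),np.hstack([c(b,310,115,100,75,4),c(b,275,235,100,75,4)])])
cv2.imwrite("pics/crop1.png",o)
E
```

```text
(no output)
```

View pics/crop1.png

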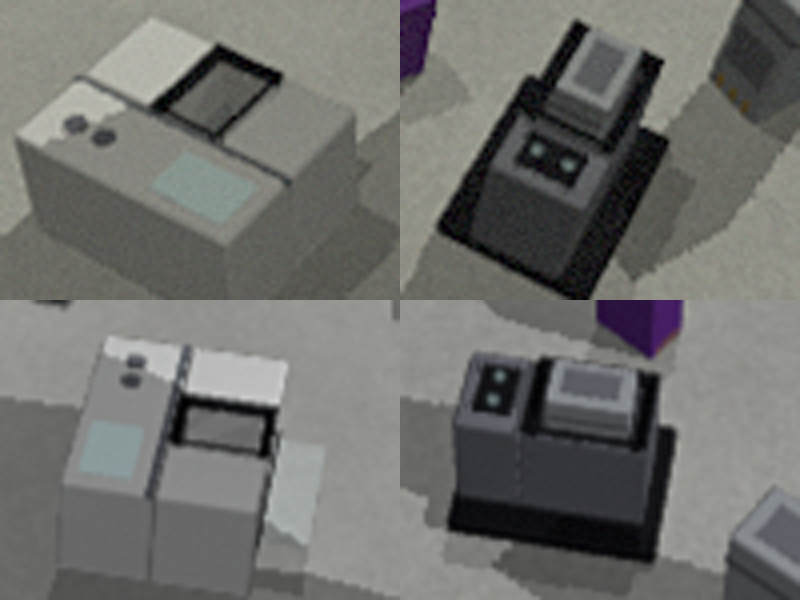

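Confirmed: the block in the dock is light grey and sits locked down (scene crop (600,60), side crop (590,390)). The printer well is empty, with its black funnel rim visible in both views. Next I'll fit the poses from corners in both views.

```bash
cat > h.py <<'E'
import numpy as np,cv2
from scipy.optimize import least_squares
from cell import *
def proj(n,P,T=None):
    m=camera_model(n); T=np.array(m["pose"]) if T is None else T
    f=200/np.tan(np.radians(m["fov_y"])/2)
    q=(np.asarray(P)-T[:3,3])@T[:3,:3]
    return np.c_[m["cx"]+f*q[:,0]/q[:,2],m["cy"]+f*q[:,1]/q[:,2]]
def rect(p,w,h):
    x,y,z,a=p;c,s=np.cos(a),np.sin(a)
    L=np.array([[-w,-h],[w,-h],[w,h],[-w,h]])/2
    return np.c_[x+c*L[:,0]-s*L[:,1],y+s*L[:,0]+c*L[:,1],np.full(4,z)]
def fit(obs,w,h,p0,zf=None):
    # obs: list of (cam,T,pix 4x2 unordered) ; nearest assignment by best cyclic/permutation
    from itertools import permutations
    def res(p):
        if zf is not None:p=np.r_[p[:2],zf,p[2]]
        out=[]
        for n,T,px in obs:
            q=proj(n,rect(p,w,h),T)
            out.append(min((q[list(k)]-px for k in permutations(range(4))),key=lambda d:(d**2).sum()).ravel())
        return np.concatenate(out)
    best=None
    for a in np.arange(0,3.14,.4):
        s=np.r_[p0[:2],a] if zf is not None else np.r_[p0[:3],a]
        r=least_squares(res,s,x_scale=[10,10,.1] if zf is not None else [10,10,10,.1])
        if best is None or r.cost<best.cost:best=r
    return best.x,np.sqrt(2*best.cost/best.fun.size*2)
E
python3 - <<'E'
from h import *
def o(off,l):return np.array(off)+np.array(l)/4
ps=o((220,100),[(218,45),(282,75),(217,138),(155,106)]);pd=o((310,115),[(180,98),(275,105),(272,155),(175,143)])
bs=o((370,185),[(193,27),(242,42),(207,100),(160,85)]);bd=o((275,235),[(155,65),(230,68),(232,105),(150,103)])
S,D="scene","side"
for nm,a,b,w,h,z in(("printer",ps,pd,61,45,80),("battery",bs,bd,44,28,92)):
    for k in([(S,None,a),(D,None,b)],[(S,None,a)],[(D,None,b)]):
        print(nm,len(k),k[0][0],fit(k,w,h,[500,-100,z],z))
    print(nm,"zfree",fit([(S,None,a),(D,None,b)],w,h,[500,-100,z]))
E
```

```text
printer 2 scene (array([ 508.98876402, -165.97734158,    3.20407179]), np.float64(0.9478699725859172))
printer 1 scene (array([ 511.24038476, -164.62946292,    3.17320965]), np.float64(0.3036942280293779))
printer 1 side (array([ 507.51866107, -166.92263257,    3.24961268]), np.float64(0.4023538449779288))
printer zfree (array([ 508.14806709, -167.91182522,   77.42476556,    3.20406873]), np.float64(0.8155504987727401))
battery 2 scene (array([5.32596520e+02, 2.10071967e+02, 1.29475986e-01]), np.float64(1.6971133502846334))
battery 1 scene (array([5.31463135e+02, 2.10533780e+02, 7.81557302e-02]), np.float64(1.5382622428758983))
battery 1 side (array([5.33524331e+02, 2.09029125e+02, 2.02572743e-01]), np.float64(1.3282471195432224))
battery zfree (array([5.33116797e+02, 2.10692599e+02, 9.39356244e+01, 1.29113473e-01]), np.float64(1.6274762121953517))
```

>>> move_arm:
  series:
    - [[0.05,-0.036,-0.01],0.1]
    - [[0.1,-0.073,-0.02],0.2]
    - [[0.15,-0.109,-0.03],0.3]
    - [[0.2,-0.145,-0.03],0.3]
    - [[0.25,-0.181,-0.03],0.3]
  claw: 0

```text
clock: 0.78
eef_pos: [424.3, -318.5, 234.6]
tool_rot: [-3.14, 0.0, 0.133]
force: [1.1, -0.9, 0.8]
width: 0.0
```

>>> move_arm:
  series:
    - [[0.036,-0.048,0],0]
    - [[0.072,-0.095,0],0]
    - [[0.104,-0.139,0],0]
    - [[0.104,-0.139,0],0]

```text
clock: 1.27
eef_pos: [511.3, -161.2, 234.4]
tool_rot: [-3.138, -0.001, 0.142]
force: [-0.7, 0.5, -0.3]
width: 0.1
```

```bash
cat >> h.py <<'E'
from scipy.spatial.transform import Rotation as Rt
def wrist():
    s=read_state(); im=get_image("wrist")
    W=np.eye(4);W[:3,:3]=Rt.from_euler("xyz",s["tool_rot"]).as_matrix();W[:3,3]=s["eef_pos"]
    T=W@np.array(camera_model("wrist")["tool_from_camera"]); return s,im,T
E
python3 - <<'E'
from h import *
s,im,T=wrist();cv2.imwrite("pics/w1.png",im);np.save("w1.npy",T);print(s["eef_pos"],s["tool_rot"],s["clock"],s["force"])
E
```

```text
[ 511.32694063 -161.16613347  234.44107591] [-3.13771356e+00 -1.17872994e-03  1.42327177e-01] 1.275 [-0.70698194  0.45665784 -0.26756549]
```

View pics/w1.png

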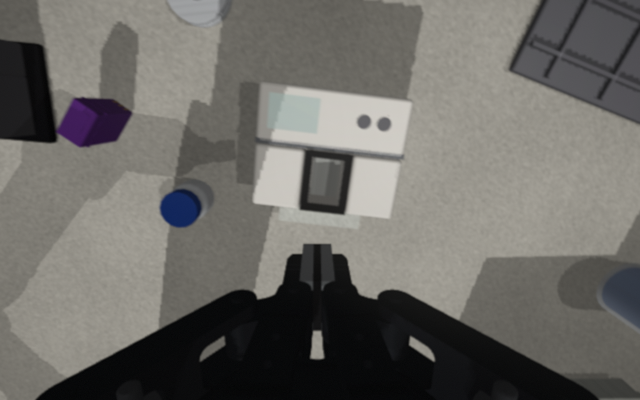

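The wrist view shows the printer well's black rim at about (299–353, 150–214) and the jar's cap at (180,208). I'll extract the rim numerically.

```bash
python3 - <<'E'
from h import *
im=cv2.imread("pics/w1.png");T=np.load("w1.npy")
g=cv2.cvtColor(im,cv2.COLOR_BGR2GRAY)
r=g[143:221,290:362];m=(r<85).astype(np.uint8)
n,l,st,_=cv2.connectedComponentsWithStats(m);print(st)
k=1+np.argmax(st[1:,4]);m=(l==k).astype(np.uint8)
m=cv2.morphologyEx(m,cv2.MORPH_OPEN,np.ones((4,4)))
c=max(cv2.findContours(m,0,2)[0],key=cv2.contourArea)
px=cv2.boxPoints(cv2.minAreaRect(c))+[290,143];print(px)
print(fit([("wrist",T,px)],61,45,[509,-166,80],80),fit([("wrist",T,px)],61,45,[509,-166,80]))
E
```

```text
[[   0    0   72   78 3578]
 [  10    4   54   67 2038]]
[[299.2204361  209.7562027 ]
 [306.36788177 147.81168175]
 [353.77518463 153.28176117]
 [346.62773895 215.22628021]]
(array([ 5.10334586e+02, -1.69797562e+02,  3.39932634e-02]), np.float64(3.4503377399850277)) (array([ 516.4189159 , -168.15032568,  107.82233558,    3.17591958]), np.float64(0.7683603545143592))
```

```bash
cat >> h.py <<'E'
def back(n,px,z,T=None):
    m=camera_model(n); T=np.array(m["pose"]) if T is None else T
    f=200/np.tan(np.radians(m["fov_y"])/2)
    d=np.c_[(np.asarray(px)-[m["cx"],m["cy"]])/f,np.ones(len(px))]@T[:3,:3].T
    return T[:3,3]+d*((z-T[2,3])/d[:,2])[:,None]
E
python3 - <<'E'
from h import *
T=np.load("w1.npy")
px=np.array([[299.2,209.8],[306.4,147.8],[353.8,153.3],[346.6,215.2]])
P=back("wrist",px,80,T)[:,:2];print(P.round(1),P.mean(0))
d=[P[1]-P[0],P[2]-P[1],P[2]-P[3],P[3]-P[0]];print([(np.linalg.norm(v),np.arctan2(v[1],v[0])) for v in d])
print("cam",T[:3,3])
E
```

```text
[[ 476.2 -145.6]
 [ 542.5 -144.4]
 [ 543.9 -192.7]
 [ 477.4 -196.7]] [ 509.98994035 -169.85040628]
[(np.float64(66.3672625513689), np.float64(0.016778868577188705)), (np.float64(48.291868535490494), np.float64(-1.5430027439444238)), (np.float64(66.5909858648259), np.float64(0.05944008738534804)), (np.float64(51.13025997173824), np.float64(-1.5468049349551847))]
cam [ 584.91573197 -150.22629507  404.02918329]
```

>>> move_arm:
  series:
    - [[0.007,-0.062,0],0]
    - [[0.014,-0.124,0],0]
    - [[0.021,-0.186,0],0]
    - [[0.028,-0.248,0],0]
    - [[0.035,-0.3,0],0]

```text
clock: 1.95
eef_pos: [503.1, 137.7, 235.1]
tool_rot: [-3.14, 0.0, 0.136]
force: [0.8, -0.4, 0.4]
width: 0.1
```

>>> move_arm:
  series:
    - [[0.02,-0.034,0.015],0]
    - [[0.04,-0.068,0.035],0]
    - [[0.04,-0.068,0.035],0]

```text
clock: 2.33
eef_pos: [533.1, 211.9, 198.2]
tool_rot: [-3.14, 0.003, 0.138]
force: [0.0, 0.1, -0.0]
width: -0.2
```

```bash
python3 - <<'E'
from h import *
s,im,T=wrist();np.save("w2.npy",T);print(s["eef_pos"],s["tool_rot"],s["clock"],s["force"])
cv2.imwrite("pics/w2raw.png",im)
cv2.imwrite("pics/w2.png",cv2.resize(im[60:300,180:480],None,fx=2.5,fy=2.5,interpolation=cv2.INTER_CUBIC))
E
```

```text
[533.13972518 211.88581845 198.22727626] [-3.14025653e+00  2.78035505e-03  1.38326792e-01] 2.325 [ 0.00729102  0.05629008 -0.03626228]
```

View pics/w2.png

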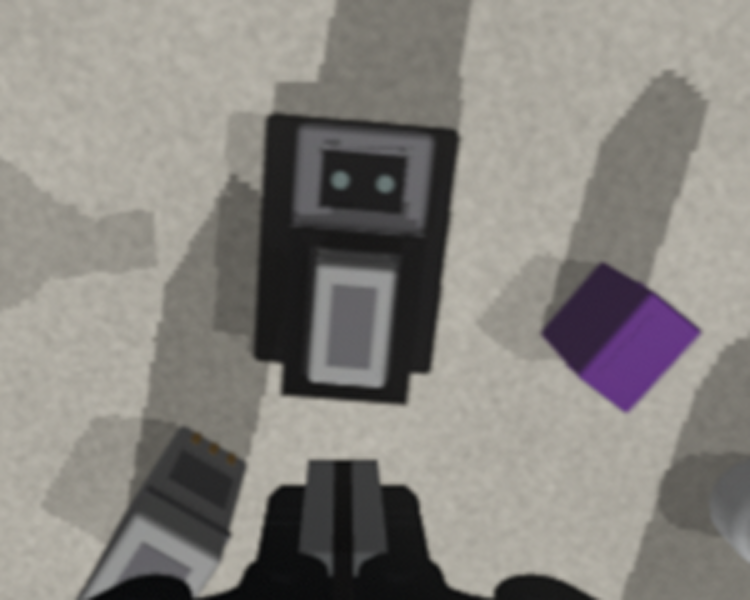

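Battery top corners in the crop are at about (317,263), (398,270), (385,388) and (308,383). The purple block is at (620,340) and the larger grey one is at lower left (170,540).

```bash
python3 - <<'E'
from h import *
T=np.load("w2.npy")
px=np.array([(308,383),(317,263),(398,270),(385,388)])/2.5+[180,60]
for z in(92,100):
    P=back("wrist",px,z,T)[:,:2];print(z,P.round(1).tolist(),P.mean(0))
    d=[P[1]-P[0],P[2]-P[3],P[2]-P[1],P[3]-P[0]];print([(np.linalg.norm(v).round(1),np.arctan2(v[1],v[0]).round(3)) for v in d])
# black foot/dock check: foot 112x84 at z?
px=np.array([(268,115),(457,130)])/2.5+[180,60];P=back("wrist",px,5,T);print(np.linalg.norm(P[0]-P[1]),P[0]-P[1])
E
```

```text
92 [[511.1, 222.5], [555.4, 225.0], [556.9, 196.6], [513.1, 194.4]] [534.11945496 209.63879381]
[(np.float64(44.4), np.float64(0.055)), (np.float64(43.9), np.float64(0.05)), (np.float64(28.4), np.float64(-1.519)), (np.float64(28.2), np.float64(-1.501))]
100 [[513.9, 222.6], [556.9, 224.9], [558.4, 197.4], [515.8, 195.2]] [536.24644019 210.0282546 ]
[(np.float64(43.1), np.float64(0.055)), (np.float64(42.6), np.float64(0.05)), (np.float64(27.6), np.float64(-1.519)), (np.float64(27.4), np.float64(-1.501))]
82.72616531230773 [-5.14267773 82.56616312  0.        ]
```

>>> move_arm:
  series:
    - [[0.001,0.002,0.04],0.083]
    - [[0.001,0.002,0.08],0.083]
    - [[0.001,0.002,0.098],0.083]
    - [[0.001,0.002,0.098],0.083]
  claw: 0

```text
clock: 2.88
eef_pos: [533.7, 204.7, 100.3]
tool_rot: [3.139, 0.005, 0.05]
force: [0.8, 0.2, 0.4]
width: -0.1
```

>>> move_arm:
  series:
    - [[0,0,0.002],0]
    - [[0,0,0.004],0]

```text
clock: 3.12
eef_pos: [534.7, 204.0, 97.4]
tool_rot: [3.139, 0.003, 0.049]
force: [0.3, 0.3, -0.3]
width: 0.1
```

```bash
python3 - <<'E'
from h import *
s=read_state();print(s["eef_pos"],s["tool_rot"],s["force"],s["qpos"],s["qd"])
E
```

```text
[534.65145028 203.96536258  97.43494436] [3.13922220e+00 2.81042366e-03 4.85789880e-02] [ 0.27581946  0.2633056  -0.27818355] [-0.43596658  0.65908876  0.03368846  1.8356247  -0.03202692  0.65086807
 -1.90599252] [-0.00529665  0.02857058 -0.00793818  0.0118888  -0.0031863  -0.03857903
 -0.00135072]
```

>>> move_arm:
  series:
    - [[-0.001,-0.006,0],0]
    - [[-0.001,-0.006,0],0]

```text
clock: 3.38
eef_pos: [533.4, 211.0, 97.9]
tool_rot: [3.14, 0.002, 0.05]
force: [-0.2, 0.4, -0.2]
width: 0.0
```

>>> move_arm:
  series:
    - [[0,0.001,0.002],0]
    - [[0,0.001,0.004],0]
    - [[0,0.001,0.004],0]

```text
clock: 3.75
eef_pos: [533.3, 209.9, 93.6]
tool_rot: [3.14, 0.002, 0.05]
force: [-0.3, 0.7, -0.2]
width: 0.2
```

>>> move_arm:
  series:
    - [[0,0,0.001],0]
    - [[0,0,0.002],0]
    - [[0,0,0.003],0]
    - [[0,0,0.003],0]

```text
clock: 4.25
eef_pos: [533.2, 209.8, 90.6]
tool_rot: [3.14, 0.003, 0.05]
force: [0.7, 0.0, -0.5]
width: 0.1
```

>>> move_arm:
  series:
    - [[0,0,0.001],0]
    - [[0,0,0.002],0]
    - [[0,0,0.002],0]

```text
clock: 4.62
eef_pos: [533.1, 209.8, 88.5]
tool_rot: [3.14, 0.003, 0.05]
force: [-0.4, 0.8, -0.3]
width: -0.2
```

>>> move_arm:
  series:
    - [[0,0,0.001],0]
    - [[0,0,0.002],0]
    - [[0,0,0.002],0]

```text
clock: 5.0
eef_pos: [533.1, 209.7, 86.3]
tool_rot: [3.14, 0.003, 0.05]
force: [0.0, -0.3, -0.3]
width: -0.1
```

```bash
python3 - <<'E'
from h import *
a=get_image("scene");b=get_image("side")
c=lambda im,x,y:cv2.resize(im[y:y+90,x:x+90],None,fx=4.4,fy=4.4,interpolation=cv2.INTER_CUBIC)
cv2.imwrite("pics/p3.png",np.hstack([c(a,370,165),c(b,275,205)]))
print(proj("scene",[[533.1,209.7,86.3]]),proj("side",[[533.1,209.7,86.3]]))
E
```

```text
[[418.76923278 202.80961059]] [[323.01479064 258.21229956]]
```

View pics/p3.png

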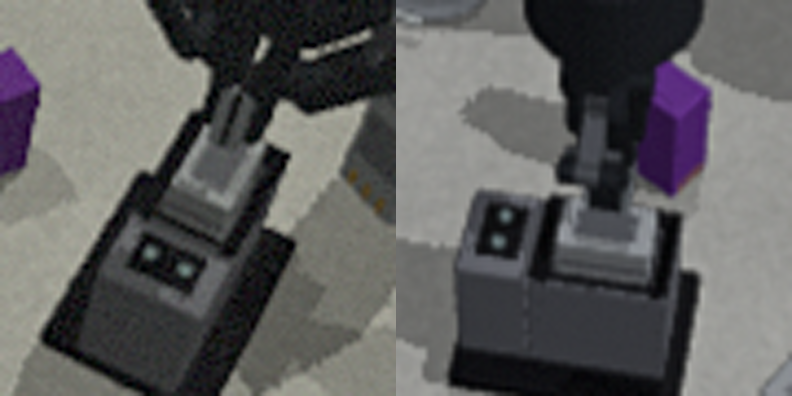

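The tips are over the battery's top and not yet touching, so I'm lowering further in small steps.

>>> move_arm:
  series:
    - [[0,0,0.001],0]
    - [[0,0,0.002],0]
    - [[0,0,0.002],0]

```text
clock: 5.48
eef_pos: [533.0, 209.8, 84.3]
tool_rot: [3.14, 0.003, 0.05]
force: [-0.5, -0.4, -0.1]
width: -0.2
```

```bash
python3 - <<'E'
from h import *
b0=cv2.imread("pics/side0.png");b=get_image("side");a0=cv2.imread("pics/scene0.png");a=get_image("scene")
cv2.imwrite("pics/side1.png",b)
for x in (316,330): print([int(v) for v in b0[246:275,x,1]],[int(v) for v in b[246:275,x,1]])
c=lambda im,x,y:cv2.resize(im[y:y+60,x:x+70],None,fx=5.5,fy=5.5,interpolation=cv2.INTER_CUBIC)
cv2.imwrite("pics/p4.png",np.vstack([np.hstack([c(a0,385,180),c(a,385,180)]),np.hstack([c(b0,285,225),c(b,285,225)])]))
E
```

```text
[148, 148, 148, 125, 133, 129, 109, 96, 93, 94, 92, 91, 120, 138, 133, 95, 77, 79, 67, 64, 77, 49, 19, 38, 68, 60, 53, 55, 53] [49, 53, 137, 132, 112, 101, 84, 66, 89, 96, 82, 77, 99, 115, 123, 94, 81, 82, 69, 66, 79, 53, 18, 40, 69, 63, 57, 55, 56]
[88, 88, 119, 126, 123, 104, 118, 127, 114, 116, 125, 134, 137, 136, 138, 138, 134, 96, 78, 78, 66, 67, 79, 58, 23, 38, 68, 62, 53] [92, 94, 124, 132, 130, 111, 124, 132, 118, 119, 130, 141, 142, 142, 142, 146, 140, 100, 81, 82, 69, 69, 83, 59, 25, 39, 72, 63, 55]
```

View pics/p4.png

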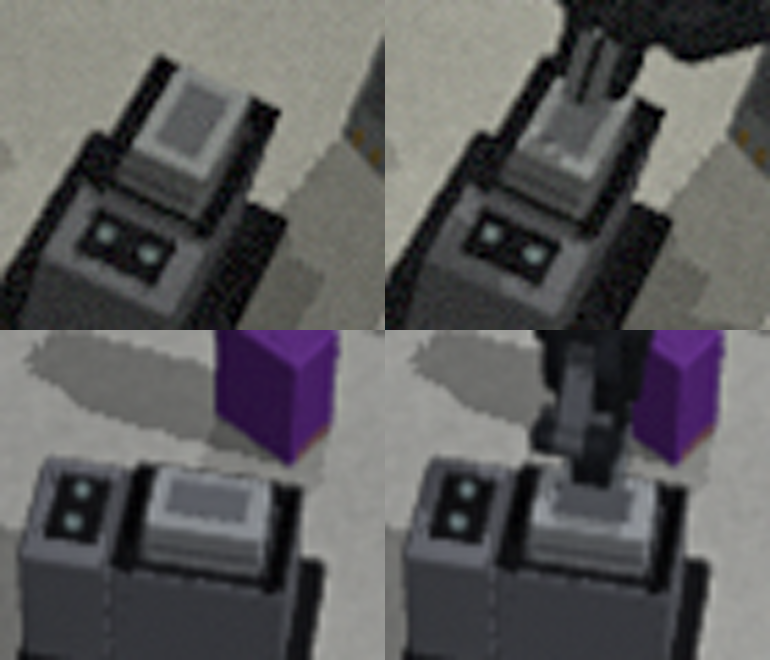

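The battery hasn't moved. The tip's end shows at scene (420.5,199) and side (322.3,253), so I'll triangulate it.

```bash
python3 - <<'E'
from h import *
r=least_squares(lambda p:np.r_[proj("scene",[p])[0]-[420.5,199.1],proj("side",[p])[0]-[322.3,253.2]],[533,210,90])
print(r.x,r.fun,read_state()["eef_pos"])
E
```

```text
[535.22917205 210.45064389 102.31191367] [-0.13547648 -0.3575386  -0.25430473  0.31815183] [533.11626279 209.79933226  84.39274083]
```

>>> move_arm:
  series:
    - [[0,0,0.002],0]
    - [[0,0,0.004],0]
    - [[0,0,0.004],0]

```text
clock: 5.95
eef_pos: [532.9, 209.7, 80.1]
tool_rot: [3.14, 0.003, 0.05]
force: [-1.1, -0.5, 0.5]
width: 0.2
```

>>> move_arm:
  series:
    - [[0,0,0.001],0]
    - [[0,0,0.002],0]
    - [[0,0,0.003],0]
    - [[0,0,0.003],0]

```text
clock: 6.45
eef_pos: [532.9, 209.7, 77.1]
tool_rot: [3.139, 0.004, 0.05]
force: [-0.5, 0.2, -0.8]
width: -0.1
```

>>> move_arm:
  series:
    - [[0,0,0.001],0]
    - [[0,0,0.002],0]
    - [[0,0,0.003],0]
    - [[0,0,0.003],0]

```text
clock: 6.95
eef_pos: [532.8, 209.7, 74.0]
tool_rot: [3.139, 0.004, 0.05]
force: [-0.2, -0.1, -0.3]
width: 0.2
```

```bash
python3 - <<'E'
from h import *
a=get_image("scene");b=get_image("side");s,w,T=wrist()
c=lambda im,x,y:cv2.resize(im[y:y+60,x:x+70],None,fx=5.5,fy=5.5,interpolation=cv2.INTER_CUBIC)
cv2.imwrite("pics/p5.png",np.vstack([np.hstack([c(a,385,170),c(b,285,215)]),cv2.resize(w[130:270,226:410],(770,586))[:270]]))
E
```

```text
(no output)
```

View pics/p5.png

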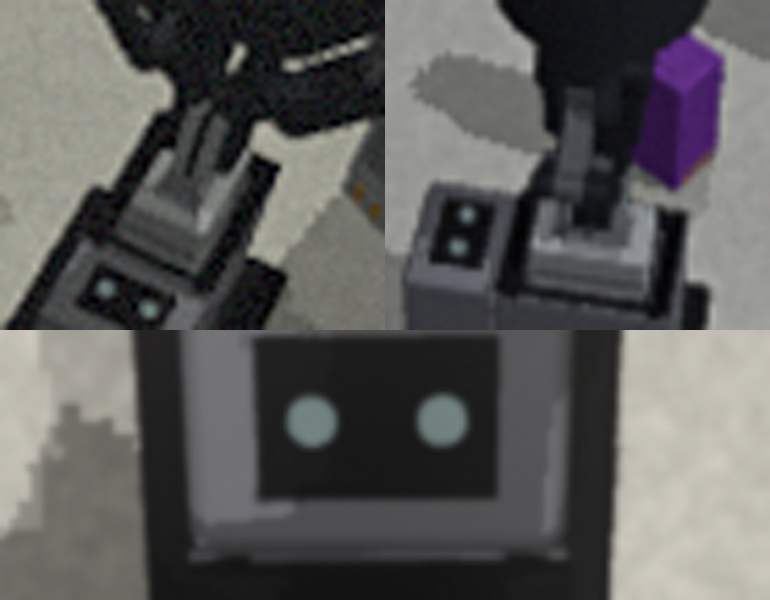

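The tip ends now coincide with the battery-top centre in both views (scene (419.5,202), side (321,257)), so contact is close. From here I'm going in fine steps.

>>> move_arm:
  series:
    - [[0,0,0.001],0]
    - [[0,0,0.002],0]
    - [[0,0,0.002],0]

```text
clock: 7.48
eef_pos: [532.7, 209.6, 72.0]
tool_rot: [3.139, 0.004, 0.05]
force: [-0.7, 1.1, 0.8]
width: -0.2
```

>>> move_arm:
  series:
    - [[0,0,0.001],0]
    - [[0,0,0.002],0]
    - [[0,0,0.002],0]

```text
clock: 7.85
eef_pos: [532.7, 209.6, 69.9]
tool_rot: [3.139, 0.004, 0.05]
force: [-0.0, 0.1, 0.4]
width: -0.1
```

>>> move_arm:
  series:
    - [[0,0,0.001],0]
    - [[0,0,0.002],0]
    - [[0,0,0.002],0]

```text
clock: 8.22
eef_pos: [532.6, 209.5, 67.7]
tool_rot: [3.139, 0.004, 0.05]
force: [-0.2, -0.4, 0.3]
width: -0.1
```

```bash
python3 - <<'E'
from h import *
b0=cv2.imread("pics/side0.png");b=get_image("side");a0=cv2.imread("pics/scene0.png");a=get_image("scene")
for x in (318,324,330): print(b0[254:272,x].mean(1).astype(int).tolist(),b[254:272,x].mean(1).astype(int).tolist())
print(proj("side",[[534,195,92],[534,195,86]]))
c=lambda im,x,y:cv2.resize(im[y:y+60,x:x+70],None,fx=5.5,fy=5.5,interpolation=cv2.INTER_CUBIC)
cv2.imwrite("pics/p6.png",np.hstack([c(a,385,170),c(b,285,215)]))
E
```

```text
[95, 95, 95, 94, 103, 131, 137, 101, 79, 79, 74, 64, 76, 69, 34, 28, 49, 55] [68, 75, 73, 61, 61, 78, 110, 98, 83, 83, 77, 66, 80, 71, 33, 30, 51, 56]
[94, 94, 96, 95, 96, 116, 135, 137, 99, 77, 79, 69, 63, 77, 67, 33, 37, 68] [21, 19, 20, 13, 30, 82, 112, 124, 98, 83, 81, 73, 64, 80, 70, 35, 38, 71]
[114, 116, 125, 134, 138, 137, 138, 139, 135, 96, 78, 78, 66, 67, 79, 58, 23, 37] [120, 122, 130, 141, 143, 142, 144, 146, 141, 101, 80, 82, 68, 69, 83, 59, 27, 39]
[[324.26906178 250.86047233]
 [324.21226101 252.64393888]]
```

>>> move_arm:
  series:
    - [[0,0,0.001],0]
    - [[0,0,0.002],0]
    - [[0,0,0.002],0]

```text
clock: 8.7
eef_pos: [532.6, 209.7, 66.4]
tool_rot: [3.14, 0.004, 0.05]
force: [-2.0, 1.0, 6.3]
width: -0.0
```

View pics/p6.png

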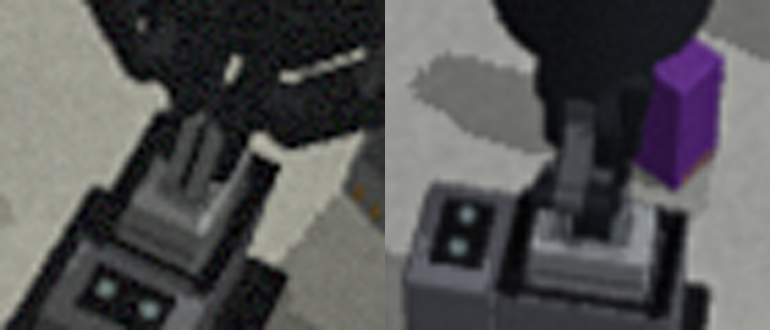

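Contact: 6.3 N at eef z ≈ 66.7. Next I press about 5.5 mm further.

>>> move_arm:
  series:
    - [[0,0,0.001],0]
    - [[0,0,0.002],0]
    - [[0,0,0.003],0]
    - [[0,0,0.004],0]

```text
clock: 9.2
eef_pos: [532.6, 209.7, 63.1]
tool_rot: [3.14, 0.004, 0.05]
force: [-2.6, -0.6, 7.6]
width: 0.1
```

>>> move_arm:
  series:
    - [[0,0,0.001],0]
    - [[0,0,0.002],0]
    - [[0,0,0.002],0]

```text
clock: 9.57
eef_pos: [532.6, 209.7, 61.9]
tool_rot: [3.14, 0.003, 0.05]
force: [-1.2, -0.8, 8.0]
width: -0.1
```

>>> move_arm:
  series:
    - [[0,0,0.001],0]
    - [[0,0,0.001],0]

```text
clock: 9.82
eef_pos: [532.6, 209.7, 61.7]
tool_rot: [3.14, 0.003, 0.05]
force: [-1.9, -0.8, 7.5]
width: -0.2
```

>>> move_arm:
  series:
    - [[0,0,0.001],0]
    - [[0,0,0.0015],0]

```text
clock: 10.07
eef_pos: [532.6, 209.8, 61.2]
tool_rot: [3.14, 0.003, 0.05]
force: [-3.3, -0.5, 8.4]
width: -0.2
```

>>> move_arm:
  series:
    - [[0,0,-0.004],0]
    - [[0,0,-0.009],0]
    - [[0,0,-0.012],0]
    - [[0,0,-0.012],0]

```text
clock: 10.58
eef_pos: [532.7, 209.8, 73.2]
tool_rot: [3.14, 0.003, 0.05]
force: [1.0, 0.3, 0.7]
width: -0.0
```

```bash
python3 - <<'E'
from h import *
b0=cv2.imread("pics/side0.png");b=get_image("side")
for x in (318,324,330): print(b0[246:272,x].mean(1).astype(int).tolist(),b[246:272,x].mean(1).astype(int).tolist())
E
```

```text
[150, 151, 152, 128, 107, 126, 107, 94, 95, 95, 95, 94, 103, 131, 137, 101, 79, 79, 74, 64, 76, 69, 34, 28, 49, 55] [66, 62, 72, 67, 54, 45, 67, 75, 75, 66, 55, 73, 91, 111, 118, 97, 83, 82, 78, 66, 80, 71, 34, 30, 51, 57]
[88, 120, 129, 127, 112, 125, 129, 105, 94, 94, 96, 95, 96, 116, 135, 137, 99, 77, 79, 69, 63, 77, 67, 33, 37, 68] [43, 27, 27, 37, 29, 25, 20, 17, 15, 11, 21, 70, 79, 89, 111, 125, 98, 82, 82, 73, 65, 80, 70, 34, 38, 72]
[86, 87, 117, 125, 122, 104, 118, 127, 114, 116, 125, 134, 138, 137, 138, 139, 135, 96, 78, 78, 66, 67, 79, 58, 23, 37] [92, 95, 125, 132, 131, 110, 122, 132, 120, 120, 131, 140, 143, 143, 144, 145, 140, 100, 80, 82, 70, 68, 84, 60, 27, 40]
```

Not tripped, since the battery is still at its locked height. I'll press again, slightly deeper.

>>> move_arm:
  series:
    - [[0,0,0.004],0]
    - [[0,0,0.008],0]
    - [[0,0,0.01],0]
    - [[0,0,0.0115],0]
    - [[0,0,0.0125],0]

```text
clock: 11.25
eef_pos: [532.3, 209.8, 61.0]
tool_rot: [3.14, 0.004, 0.05]
force: [-1.9, -0.8, 8.1]
width: -0.2
```

>>> move_arm:
  series:
    - [[0,0,0.0008],0]
    - [[0,0,0.0015],0]

```text
clock: 11.5
eef_pos: [532.2, 209.8, 60.0]
tool_rot: [3.14, 0.004, 0.05]
force: [-2.7, -1.2, 8.8]
width: -0.3
```

>>> move_arm:
  series:
    - [[0,0,-0.004],0]
    - [[0,0,-0.009],0]
    - [[0,0,-0.013],0]
    - [[0,0,-0.013],0]

```text
clock: 12.0
eef_pos: [532.2, 209.8, 73.5]
tool_rot: [3.14, 0.004, 0.05]
force: [-0.2, 0.4, 5.2]
width: 0.1
```

It popped up: 5 N still pushes at 73.5. Now I rise, open and look.

>>> move_arm:
  series:
    - [[0,0,-0.02],0]
    - [[0.002,0,-0.04],0]
    - [[0.002,0,-0.05],0]
    - [[0.002,0,-0.05],0]

```text
clock: 12.5
eef_pos: [534.6, 210.1, 123.9]
tool_rot: [3.141, 0.003, 0.05]
force: [0.1, 1.1, 0.2]
width: 0.2
```

>>> move_arm:
  series:
    - [[0,0,0],0]
    - [[0,0,0],0]
    - [[0,0,0],0]
    - [[0,0,0],0]
  claw: 1

```text
clock: 13.0
eef_pos: [534.5, 210.0, 123.6]
tool_rot: [3.14, 0.003, 0.05]
force: [-0.3, 0.4, 0.0]
width: 72.1
```

```bash
python3 - <<'E'
from h import *
a=get_image("scene");b=get_image("side")
c=lambda im,x,y:cv2.resize(im[y:y+90,x:x+90],None,fx=4.4,fy=4.4,interpolation=cv2.INTER_CUBIC)
cv2.imwrite("pics/p7.png",np.hstack([c(a,370,155),c(b,275,195)]))
s=read_state();print(s["eef_pos"],s["width"],s["force"])
E
```

```text
[534.54666599 210.09947778 123.77557646] 85.02691637078527 [-0.08868506  0.21206155 -0.27433317]
```

View pics/p7.png

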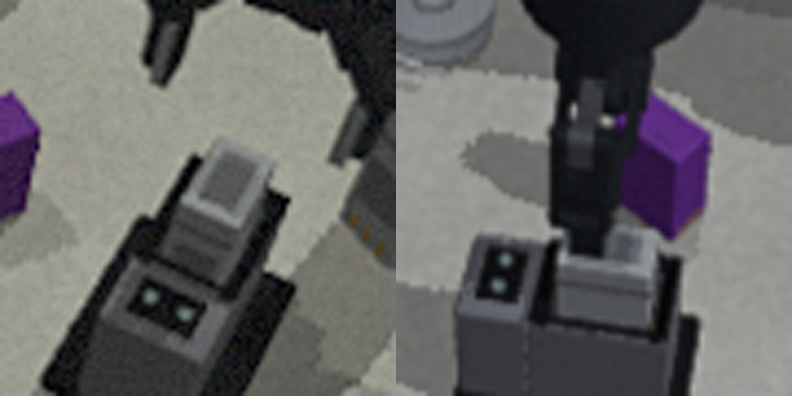

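The battery stands popped up and the fingers are open (scene crop tips (160,80) and (340,160)). I'll check the clearance between the left finger and the larger grey block.

```bash
python3 - <<'E'
from h import *
T=np.load("w2.npy")
px=np.array([(140,515),(220,560),(245,465),(185,428)])/2.5+[180,60]
for z,q in((75,px[:2]),(85,px[:2]),(0,px[2:])):print(z,back("wrist",q,z,T).round(0).tolist())
# finger tips triangulated? epipolar sanity: assume y offsets
for z in (140,150,160,165):print(z,back("scene",[[406.4,173.2],[447,191.4]],z).round(0).tolist())
E
```

```text
75 [[439.0, 283.0, 75.0], [423.0, 249.0, 75.0]]
85 [[445.0, 281.0, 85.0], [429.0, 248.0, 85.0]]
0 [[431.0, 248.0, 0.0], [447.0, 280.0, 0.0]]
140 [[526.0, 169.0, 140.0], [523.0, 249.0, 140.0]]
150 [[535.0, 171.0, 150.0], [532.0, 250.0, 150.0]]
160 [[544.0, 174.0, 160.0], [540.0, 251.0, 160.0]]
165 [[548.0, 175.0, 165.0], [545.0, 251.0, 165.0]]
```

>>> move_arm:
  series:
    - [[0,0,0.02],0]
    - [[0,0,0.04],0]
    - [[0,0,0.055],0]
    - [[0,0,0.06],0]
    - [[0,0,0.06],0]

```text
clock: 13.72
eef_pos: [534.4, 210.0, 63.7]
tool_rot: [3.14, 0.003, 0.05]
force: [-0.2, -0.9, 0.9]
width: 85.0
```

>>> move_arm:
  series:
    - [[0,0,0],0]
    - [[0,0,0],0]
    - [[0,0,0],0]
    - [[0,0,0],0]
    - [[0,0,0],0]
  claw: 0

```text
clock: 14.35
eef_pos: [534.7, 210.1, 64.1]
tool_rot: [3.141, 0.003, 0.05]
force: [-0.3, -0.5, 3.7]
width: 26.4
```

>>> move_arm:
  series:
    - [[0,0,-0.01],0]
    - [[0,0,-0.03],0]
    - [[0,0,-0.06],0]
    - [[0,0,-0.09],0]
    - [[0,0,-0.1],0]

```text
clock: 14.98
eef_pos: [535.8, 210.5, 165.9]
tool_rot: [-3.141, -0.0, 0.05]
force: [0.2, -0.3, -2.9]
width: 26.5
```

>>> move_arm:
  series:
    - [[0,0,0],0]

```text
clock: 15.1
eef_pos: [535.7, 210.5, 166.0]
tool_rot: [-3.141, -0.001, 0.05]
force: [-0.5, 0.2, -1.7]
width: 26.6
```

>>> move_arm:
  series:
    - [[-0.004,0.03,0],0]
    - [[-0.01,0.085,0],0]
    - [[-0.017,0.14,0],0]
    - [[-0.023,0.195,0],0]
    - [[-0.03,0.25,0],0]

```text
clock: 15.72
eef_pos: [517.1, -42.2, 164.7]
tool_rot: [-3.141, 0.001, 0.05]
force: [1.0, -0.2, -1.9]
width: 26.8
```

```bash
python3 - <<'E'
from h import *
s=read_state();d=np.array([510,-168])-s["eef_pos"][:2];y=s["tool_rot"][2];c,q=np.cos(y),np.sin(y)
print(s["eef_pos"],s["tool_rot"],"tool dx,dy",c*d[0]+q*d[1],q*d[0]-c*d[1])
E
```

```text
[517.06502156 -42.23827034 164.66706581] [-3.14113560e+00  1.46596185e-03  4.98975277e-02] tool dx,dy -13.328824025287219 125.25282283403614
```

>>> move_arm:
  series:
    - [[-0.005,0.05,0],0]
    - [[-0.01,0.09,0],0]
    - [[-0.013,0.115,0],0]
    - [[-0.013,0.125,0],0]
    - [[-0.013,0.125,0],0]

```text
clock: 16.35
eef_pos: [510.0, -167.4, 163.9]
tool_rot: [-3.14, 0.003, 0.049]
force: [0.6, -0.3, -1.8]
width: 26.7
```

```bash
python3 - <<'E'
from h import *
s,im,T=wrist();np.save("w3.npy",T);print(s["eef_pos"],s["tool_rot"],s["force"],s["width"])
a=get_image("scene");b=get_image("side");[cv2.imwrite(f"pics/{n}8.png",i) for n,i in(("scene",a),("side",b),("wrist",im))]
c=lambda im,x,y:cv2.resize(im[y:y+110,x:x+110],None,fx=2.7,fy=2.7,interpolation=cv2.INTER_CUBIC)
w=cv2.resize(im[80:280,200:440],(480,400))[:,90:390]
cv2.imwrite("pics/p8.png",np.vstack([np.hstack([c(a,215,60),c(b,305,70)]),cv2.resize(im[110:260,220:410],(594,469))[:300]]))
E
```

```text
[ 509.99384842 -167.39461467  163.87096826] [-3.14033806e+00  2.65443996e-03  4.94852942e-02] [ 0.56317023 -0.34904703 -1.78499688] 26.71436831492924
```

View pics/p8.png

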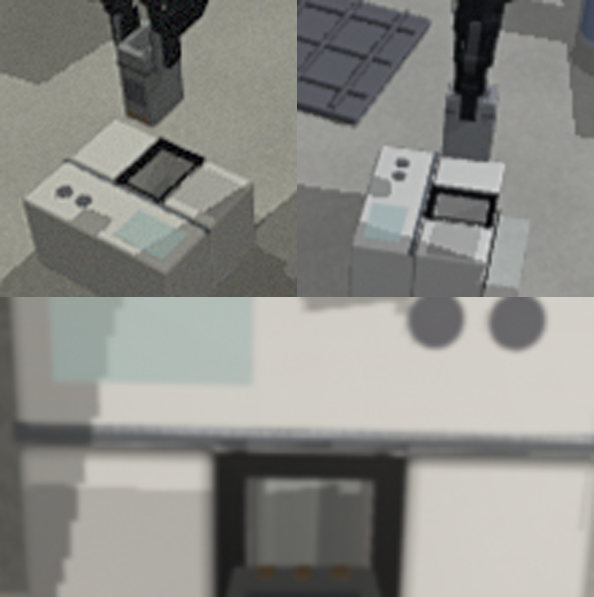

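```bash
python3 - <<'E'
from h import *
T=np.load("w3.npy")
r=lambda x,y:[220+x/3.126,110+(y-297)/3.126]
A=back("wrist",[r(212,455),r(406,455)],80,T);B=back("wrist",[r(245,478),r(373,478)],74,T);C=back("wrist",[r(228,570),r(382,570)],145,T)
for n,q,h in(("outer",A,30.5),("inner",B,24.5),("batt",C,22)):
    v=q[0]-q[1];print(n,q[:,:2].round(1).tolist(),"len",np.linalg.norm(v).round(1),"yaw",np.arctan2(-v[0],v[1]).round(3),"centre",(q.mean(0)-[h,h*.05,0])[:2].round(1))
g=cv2.cvtColor(cv2.imread("pics/wrist8.png"),6)
print(proj("scene",[[534,210,92]]))
E
```

```text
outer [[540.5, -141.5], [542.9, -190.9]] len 49.5 yaw 0.05 centre [ 511.2 -167.8]
inner [[533.7, -149.8], [535.4, -183.4]] len 33.7 yaw 0.05 centre [ 510.1 -167.9]
batt [[529.3, -150.6], [530.8, -180.8]] len 30.2 yaw 0.05 centre [ 508.  -166.8]
[[419.31296221 201.43573921]]
```

The wrist view puts the well's centre 2.5 mm ahead of the battery in tool x and 1 mm along +y, with the yaw aligned. I'll correct and descend.

>>> move_arm:
  series:
    - [[0.0025,0.001,0.02],0]
    - [[0.0025,0.001,0.045],0]
    - [[0.0025,0.001,0.06],0]
    - [[0.0025,0.001,0.06],0]

```text
clock: 17.0
eef_pos: [512.2, -165.6, 103.4]
tool_rot: [-3.139, 0.004, 0.053]
force: [-0.2, 0.2, -1.1]
width: 26.7
```

>>> move_arm:
  series:
    - [[0,0,0.004],0]
    - [[0,0,0.008],0]
    - [[0,0,0.012],0]
    - [[0,0,0.016],0]
    - [[0,0,0.018],0]

```text
clock: 17.62
eef_pos: [512.4, -166.7, 85.5]
tool_rot: [-3.14, 0.003, 0.053]
force: [-1.2, -3.4, 0.2]
width: 26.7
```

>>> move_arm:
  series:
    - [[0,0.001,0],0]
    - [[0,0.0015,0],0]
    - [[0,0.0015,0.003],0]
    - [[0,0.0015,0.006],0]

```text
clock: 18.12
eef_pos: [512.4, -167.9, 79.2]
tool_rot: [-3.14, 0.003, 0.053]
force: [-0.6, -0.0, -2.1]
width: 26.6
```

>>> move_arm:
  series:
    - [[0,0,0.004],0]
    - [[0,0,0.008],0]
    - [[0,0,0.012],0]
    - [[0,0,0.014],0]
    - [[0,0,0.015],0]

```text
clock: 18.75
eef_pos: [512.3, -167.8, 64.2]
tool_rot: [-3.14, 0.004, 0.053]
force: [-1.4, 0.7, 2.1]
width: 26.7
```

>>> move_arm:
  series:
    - [[0,0,0],0]
    - [[0,0,0],0]
    - [[0,0,0],0]
    - [[0,0,0],0]
  claw: 1

```text
clock: 19.25
eef_pos: [512.4, -167.8, 64.3]
tool_rot: [-3.14, 0.003, 0.053]
force: [0.1, 0.3, -0.1]
width: 85.6
```

>>> move_arm:
  series:
    - [[0,0,-0.02],0]
    - [[0,0,-0.04],0]
    - [[0,0,-0.045],0]
    - [[0,0,-0.045],0]

```text
clock: 19.75
eef_pos: [512.6, -167.9, 109.3]
tool_rot: [-3.14, 0.003, 0.053]
force: [-0.7, 0.1, -0.3]
width: 85.4
```

>>> move_arm:
  series:
    - [[0,0,0],0]
    - [[0,0,0],0]
    - [[0,0,0],0]
    - [[0,0,0],0]
    - [[0,0,0],0]
  claw: 0

```text
clock: 20.38
eef_pos: [512.6, -167.9, 109.2]
tool_rot: [-3.14, 0.003, 0.053]
force: [-0.0, 0.5, 0.1]
width: -0.1
```

>>> move_arm:
  series:
    - [[-0.001,0,0.008],0]
    - [[-0.001,0,0.016],0]
    - [[-0.001,0,0.02],0]
    - [[-0.001,0,0.02],0]

```text
clock: 20.88
eef_pos: [511.2, -167.8, 88.7]
tool_rot: [-3.14, 0.004, 0.053]
force: [-0.2, 0.7, 0.6]
width: -0.3
```

>>> move_arm:
  series:
    - [[0,0,0.001],0]
    - [[0,0,0.0025],0]
    - [[0,0,0.004],0]
    - [[0,0,0.0055],0]
    - [[0,0,0.007],0]

```text
clock: 21.5
eef_pos: [511.3, -167.9, 82.0]
tool_rot: [-3.14, 0.004, 0.053]
force: [-1.2, 0.3, 4.4]
width: 0.1
```

>>> move_arm:
  series:
    - [[0,0,0.0015],0]
    - [[0,0,0.003],0]
    - [[0,0,0.005],0]
    - [[0,0,0.0065],0]
    - [[0,0,0.008],0]

```text
clock: 22.12
eef_pos: [511.3, -167.9, 74.0]
tool_rot: [-3.14, 0.004, 0.053]
force: [-1.8, 0.5, 6.7]
width: 0.1
```

>>> move_arm:
  series:
    - [[0,0,0.0015],0]
    - [[0,0,0.003],0]
    - [[0,0,0.004],0]
    - [[0,0,0.005],0]

```text
clock: 22.62
eef_pos: [511.3, -167.9, 69.3]
tool_rot: [-3.14, 0.003, 0.053]
force: [-0.8, -0.2, 6.8]
width: 0.1
```

>>> move_arm:
  series:
    - [[0,0,0.001],0]
    - [[0,0,0.002],0]
    - [[0,0,0.0025],0]

```text
clock: 23.0
eef_pos: [511.3, -167.9, 67.0]
tool_rot: [-3.14, 0.003, 0.053]
force: [-1.3, -0.3, 7.8]
width: 0.1
```

>>> move_arm:
  series:
    - [[0,0,0.001],0]
    - [[0,0,0.0018],0]

```text
clock: 23.25
eef_pos: [511.3, -167.9, 65.5]
tool_rot: [-3.14, 0.003, 0.053]
force: [-1.6, 0.4, 8.1]
width: 0.1
```

>>> move_arm:
  series:
    - [[0,0,0.001],0]
    - [[0,0,0.0018],0]

```text
clock: 23.5
eef_pos: [511.3, -167.9, 64.1]
tool_rot: [-3.14, 0.003, 0.053]
force: [-2.6, 0.3, 8.4]
width: 0.2
```

>>> move_arm:
  series:
    - [[0,0,0.001],0]
    - [[0,0,0.0018],0]

```text
clock: 23.75
eef_pos: [511.3, -167.9, 62.7]
tool_rot: [-3.14, 0.003, 0.053]
force: [-1.3, 0.5, 8.8]
width: 0.4
```

>>> move_arm:
  series:
    - [[0,0,0.001],0]
    - [[0,0,0.0015],0]

```text
clock: 24.0
eef_pos: [511.3, -168.0, 61.6]
tool_rot: [-3.14, 0.003, 0.053]
force: [-2.1, -0.2, 9.4]
width: 0.3
```

>>> move_arm:
  series:
    - [[0,0,0.001],0]
    - [[0,0,0.0015],0]

```text
clock: 24.25
eef_pos: [511.3, -168.0, 60.8]
tool_rot: [-3.14, 0.003, 0.053]
force: [-3.0, 0.3, 12.5]
width: -0.0
```

>>> move_arm:
  series:
    - [[0,0,0.001],0]
    - [[0,0,0.001],0]

```text
clock: 24.5
eef_pos: [511.3, -168.0, 60.7]
tool_rot: [-3.14, 0.002, 0.052]
force: [-3.1, 1.1, 13.1]
width: 0.2
```

The hard stop is reached: the force jumped to 13 N while z stalled at 60.7. Now I release.

>>> move_arm:
  series:
    - [[0,0,-0.003],0]
    - [[0,0,-0.006],0]
    - [[0,0,-0.009],0]
    - [[0,0,-0.011],0]
    - [[0,0,-0.011],0]

```text
clock: 25.12
eef_pos: [511.3, -168.1, 71.6]
tool_rot: [-3.14, 0.002, 0.052]
force: [1.1, 0.8, 0.2]
width: -0.2
```

The force is zero at 71.6, so the catch holds. Next I retreat upward and check.

>>> move_arm:
  series:
    - [[0,0,-0.03],0]
    - [[0,0,-0.08],0]
    - [[0,0,-0.13],0]
    - [[-0.04,0,-0.16],0]
    - [[-0.08,0,-0.16],0]

```text
clock: 25.75
eef_pos: [432.5, -173.1, 233.9]
tool_rot: [3.141, -0.002, 0.053]
force: [-0.1, -0.5, -1.2]
width: 0.3
```

>>> move_arm:
  series:
    - [[0,0,0],0]
    - [[0,0,0],0]
    - [[0,0,0],0]

```text
clock: 26.12
eef_pos: [433.5, -172.9, 233.6]
tool_rot: [3.141, -0.003, 0.054]
force: [0.1, 0.5, 0.6]
width: 0.1
```

```bash
python3 - <<'E'
from h import *
s=read_state();print(s["clock"],s["eef_pos"],s["force"])
a=get_image("scene");b=get_image("side")
c=lambda im:cv2.resize(im[:300,130:530],None,fx=1,fy=1)
d=lambda im,x,y:cv2.resize(im[y:y+75,x:x+100],(400,300),interpolation=cv2.INTER_CUBIC)
cv2.imwrite("pics/p9.png",np.vstack([np.hstack([c(a),c(b)]),np.hstack([d(a,220,100),d(b,310,115)])]))
E
```

```text
26.125 [ 433.48318377 -172.85883099  233.60221931] [0.09426479 0.47683949 0.60847155]
```

View pics/p9.png

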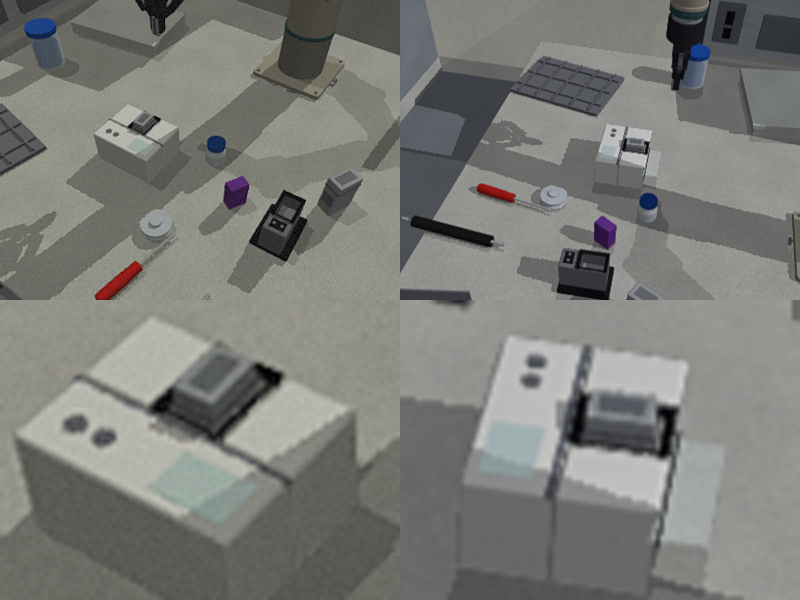

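The battery sits low and upright in the printer well (scene crop (215,390), side crop (620,415)). The dock is empty and the bystanders look undisturbed. I'm handing in.

```bash
python3 -c "
from cell import *
finish_job()"
```

```text
the job is handed in; nothing more can be done
```

The battery is now locked down in the printer well, and I handed the job in at about 26 s of the 72 s allowed.

- **Dock:** the first press, about 5.5 mm, did not release the catch. A second press about 1 mm deeper did, and the battery popped up.
- **Transfer:** I gripped it across its 28 mm width and lifted it out. I lined it up over the printer well with the wrist camera. On the way in it touched the funnel with about 3 N of side force, which I corrected.
- **Printer:** I pressed it with shut fingers about 25 mm to the hard stop. The largest reading was about 13 N, against the 30 N limit. When I let go, the force dropped to zero within 11 mm of rise, so it had not popped back up.
- **Final pictures:** the battery sits low and upright in the printer, the dock is empty, and the other things look where they were. The arm was clear of everything.

Three checks disagreed:
- **Fingertip height:** the shut fingertips met the battery about 25 mm lower on the TCP height reading than the camera measurements predicted. I never found out why, and worked from the felt contact heights instead.
- **Printer rim:** the first wrist measurement of the printer's rim came out about 8% too large.
- **Grip width:** the gripper read about 26.5 mm on the 28 mm battery.

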